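# Stroke along the mould's row of ejector domes

## Robot

A 6-joint arm with a two-finger parallel gripper is mounted at the origin on the work surface. World frame = base frame: x ahead of the robot, y to its left, z up, the work surface at z = 0. Lengths are in m, angles in rad, forces in N, time in s.
With the tool pointing down it reaches from about 0.3 to 0.75 m from the base axis. Payload 8.5 kg.
Tool frame: the origin (TCP) lies between the finger pads, 19 mm behind the fingertips; this is the grasp point; z points along the fingers, y is the line along which they close (so a half turn about z gives the same grasp; the last joint's range is limited). The gripper opens to 85 mm and grips with 20 to 120 N. Pads are 22 mm wide; open, the fingers measure 114 mm over their backs; the gripper's body (76 mm by 85 mm) begins 54 mm behind the grasp point. The pads swing forward as they close: fully open they stand 13 mm farther back than shut.
Start: joints at [-1.537, 0.381, 1.297, -0, 1.464, -0.215], TCP at [0.135, -0.533, 0.25] pointing down, gripper open.
Joint ranges: [-3.11, 3.11], [-0.89, 2.33], [0.22, 2.48], [-1.42, 4.56], [0.17, 2.85], [-2.88, 2.88]. Speed limits (rad/s): [2.39, 2.39, 3.14, 3.14, 3.14, 3.14].

## Interface

Orientations are given as a unit quaternion [w, x, y, z].
In Python, from station import status, eyes, order gives the robot as it stands. The module is installed in compiled form; this text tells all that it offers.
- The arm moves only by the tool apply_moves, never from a script. Its argument "commands" is a list of rows, each an object of numbers: "dx", "dy", "dz": the shift along the tool's x, y, z as a fraction of full scale; "ax", "ay", "az": the turn, a rotation vector about the tool's x, y, z as a fraction of full scale. In form: [{"dx": .., "dy": .., "dz": .., "ax": .., "ay": .., "az": ..}, ...]. A call has 1 to 20 rows; each row shifts and turns the commanded pose from where the row before left it, along the tool's axes as they then stand; what a row does not reach is not made up. Full scale, the value 1, is 0.02 m for a shift and 5 degrees for a turn. A row lasts 1/8 s, in which the tool goes at most 62.5 mm and 10.7 degrees, less where a joint would pass 70% of its speed; a pose out of reach is approached as far as the arm can. A call with a number of a shift or a turn outside -1 to 1 is refused whole. A call with a gripper value outside its range is refused whole. "hand" is the opening, from 0 (shut) to 1 (fully open), set as the call begins (left out, the last holds). The fingers move at their own pace and stop on an object; the grip force is fixed at half the most. Time passes only in rows, so rows that do not move let the fingers close. It gives the time, the measured TCP pose, the force, the opening and the grip force at its end, in the units of the state.
- status.state(): the state, without advancing time (a new reading comes with each control period).
- eyes.read_camera(name): name is "scene" or "top"; returns a dict with "color" (400x640x3 uint8, red, green, blue), "mtx" (3x3 intrinsics, pixels), "extrinsics" (4x4, takes a point from camera to world coordinates). Camera axes: x right, y up, looking along -z (the intrinsics and any distortion apply to the point x, -y, -z); pixel columns grow to the right and rows downward; lengths in m; the calibration is good to about 2 mm. A picture is of the moment at which its call begins. There is no depth.
- order.sign_off(): hands the job in; it is judged then, once.
The state is a dict: "t": time; "qpos": joint angles; "joint_vel": joint speeds; "joint_efforts": joint torques, N m; "eef_pos": TCP position; "orientation": TCP orientation; "contact_force": force on the tool from outside, world axes, zero at the start; "moment": the same for the moment, N m; "opening": finger opening in m; "gripper_force": force on a finger pad.
Only numpy, scipy, OpenCV 4.12 (cv2) and the standard library are available. Lean on these libraries where they do the work, as an engineer would, in place of code of your own. Each camera call takes 0.05 s, during which the arm holds its last target. There are 200 camera calls.

## Task

Check that the four brass ejector domes on the open mould half move freely: with shut fingers, stroke gently along their curved row with the fingertips, from the dome beside the red dot to the dome beside the blue dot, so that each dome in turn dips to about half its height and springs back. Follow the curve of the row close above the plate all the way, then take the hand away. Only touch: do not lift or shove the mould, and leave the tub, the brush and the loose guide pin where they are.

Things in the scene. Friction and masses are not known exactly. Their poses are not given: they have to be found in the camera images.
- mould: Loose, heavy (about 4 kg) aluminium mould half, 150 (x) x 230 (y) x 50 mm. Origin: centre of underside; z up; top face at z = 50. In it a round cavity, 80 mm across, 30 deep, centred at x = -20, y = 0. Four domes stand on an arc of 80 mm radius about the cavity's centre, on its +x side. Two dowels, 14 mm thick, 18 high, stand on the top face at x = -60, y = +-95.
- top_a (a point): Top point of the brass dome at the +y end of the arc (mould frame x = 14.4, y = 72.2 mm). The dome is a round cap, 36 mm wide at the plate, 24 mm radius of curvature, standing 8 mm above the top face; neighbours are 59 mm apart. It sinks with the dome.
- dome_a (a joint): How far the dome of top_a is pushed down: 0 = fully up, 0.008 m = flush with the top face. A spring brings it back up: about 1 N starts it, 4 N sinks it fully.
- top_b (a point): Top point of the brass dome second from the +y end (mould frame x = 54.4, y = 29.3 mm). The dome is a round cap, 36 mm wide at the plate, 24 mm radius of curvature, standing 8 mm above the top face; neighbours are 59 mm apart. It sinks with the dome.
- dome_b (a joint): How far the dome of top_b is pushed down: 0 = fully up, 0.008 m = flush with the top face. A spring brings it back up: about 1 N starts it, 4 N sinks it fully.
- top_c (a point): Top point of the brass dome third from the +y end (mould frame x = 54.4, y = -29.3 mm). The dome is a round cap, 36 mm wide at the plate, 24 mm radius of curvature, standing 8 mm above the top face; neighbours are 59 mm apart. It sinks with the dome.
- dome_c (a joint): How far the dome of top_c is pushed down: 0 = fully up, 0.008 m = flush with the top face. A spring brings it back up: about 1 N starts it, 4 N sinks it fully.
- top_d (a point): Top point of the brass dome at the -y end of the arc (mould frame x = 14.4, y = -72.2 mm). The dome is a round cap, 36 mm wide at the plate, 24 mm radius of curvature, standing 8 mm above the top face; neighbours are 59 mm apart. It sinks with the dome.
- dome_d (a joint): How far the dome of top_d is pushed down: 0 = fully up, 0.008 m = flush with the top face. A spring brings it back up: about 1 N starts it, 4 N sinks it fully.
- gap_ab (a point): Point on the mould's top face, on the arc, midway between the domes of top_a and top_b.
- gap_bc (a point): Point on the mould's top face, on the arc, midway between the domes of top_b and top_c.
- gap_cd (a point): Point on the mould's top face, on the arc, midway between the domes of top_c and top_d.
- red_dot: Flat red paint dot, 20 mm across, on the mould's top face just outside one end dome of the arc (about 31 mm from its centre): the row starts at this dome. It may be at either end. Origin at its centre.
- blue_dot: Flat blue paint dot, 20 mm across, likewise beside the dome at the other end: the row ends there. Origin at its centre.
- tub: Bystander: open white plastic tub, 104 mm across, 65 mm high, loose on the bench. Origin: centre of its underside.
- brush: Bystander: brush with a yellow handle, lying on the bench. Its long axis is its x.
- guide_pin: Bystander: loose steel guide pin standing on the bench, 60 mm high, 16 mm thick with a 26 mm foot. Origin: centre of its underside.

How it is judged:
By the outcome, as a careful person would: the job done as asked, in the order asked, and still so for the second after the job is handed in, with the robot touching nothing.
It also fails if it takes over 48 s, if anything falls off the work surface, if the arm or the gripper's body presses on something with over 40 N, if the wrist force passes 120 N, or if a joint passes its speed limit or range.

## Working session

There is one attempt and no reset: what is moved stays moved. The work goes in short steps, Python scripts to look and compute and a tool call to move; the robot and the scene stay as the last step left them, time stands still between calls to the robot, and variables do not carry over. Pictures are saved under pics/ and viewed, at most 10 in all, crops included, and the job is handed in when it is done.

Besides the shell and the picture viewer there is one more tool, called after ">>>" as name(argument=value, ...), one argument or row to a line, values as JSON. apply_moves: Moves the arm, as the interface text tells. Its arguments: {"type":"object","properties":{"commands":{"type":"array"},"hand":{"type":"number"}},"required":["commands"]}

```bash
mkdir -p pics; python3 - <<'E'
from station import status,eyes
import cv2,pickle
s=status.state();print({k:s[k] for k in('t','eef_pos','orientation','contact_force','opening')})
d={}
for n in('scene','top'):
    d[n]=eyes.read_camera(n);cv2.imwrite(f'pics/{n}1.png',d[n]['color'][:,:,::-1]);print(d[n]['mtx'],d[n]['extrinsics'],d[n].keys())
pickle.dump(d,open('v1.pkl','wb'))
E
```

```text
{'t': 0.0, 'eef_pos': array([ 0.13542542, -0.53277996,  0.24939239]), 'orientation': array([-7.50142773e-04,  9.92271218e-01,  1.24085706e-01,  7.28358027e-05]), 'contact_force': array([ 0.3162946 , -0.03573548,  0.31358555]), 'opening': 0.08506415225108202}
[[401.20236906   0.         316.8672133 ]
 [  0.         401.20236906 204.37504549]
 [  0.           0.           1.        ]] [[ 0.88517755 -0.36710839  0.28581835  0.78156033]
 [ 0.46522143  0.70560084 -0.53450582 -0.35596844]
 [-0.0054521   0.60610138  0.79536871  0.7333963 ]
 [ 0.          0.          0.          1.        ]] dict_keys(['color', 'mtx', 'extrinsics'])
[[438.7511232    0.         316.75243458]
 [  0.         438.7511232  197.00396026]
 [  0.           0.           1.        ]] [[-0.01724834  0.98632449 -0.16391002  0.40210301]
 [-0.99984127 -0.01628294  0.00723171  0.09833151]
 [ 0.00446387  0.16400874  0.98644879  0.8862556 ]
 [ 0.          0.          0.          1.        ]] dict_keys(['color', 'mtx', 'extrinsics'])
```

View pics/scene1.png

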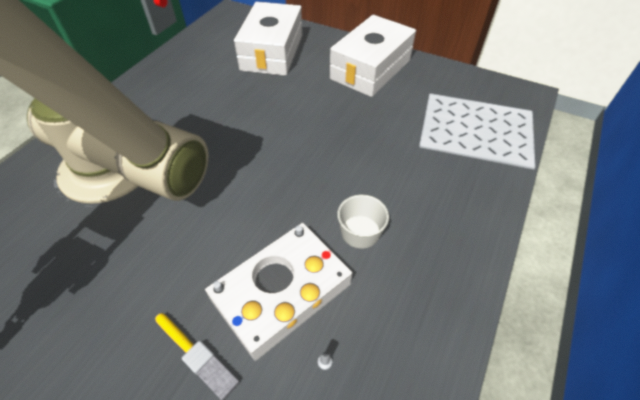

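View pics/top1.png

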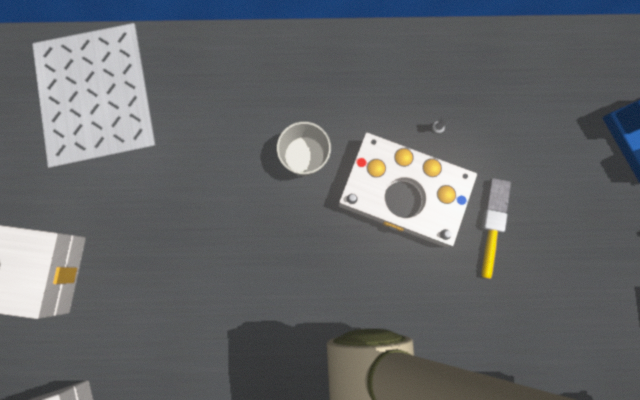

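The scene view shows the mould with its red dot at about (326,255) and its blue dot at about (237,321). In the top view they are at (361,162) and (461,200). The tub is beyond the red end, the brush beyond the blue end, and the pin on the +x side. I'll enlarge both views.

```bash
python3 - <<'E'
import cv2,pickle,numpy as np
d=pickle.load(open('v1.pkl','rb'))
a=d['top']['color'][115:255,330:485,::-1];b=d['scene']['color'][215:365,200:360,::-1]
cv2.imwrite('pics/topc.png',cv2.resize(a,None,fx=4,fy=4,interpolation=cv2.INTER_CUBIC))
cv2.imwrite('pics/scenec.png',cv2.resize(b,None,fx=4,fy=4,interpolation=cv2.INTER_CUBIC))
for n in d:
    h=cv2.cvtColor(d[n]['color'],cv2.COLOR_RGB2HSV)
    for c,lo,hi in(('gold',(15,130,120),(28,255,255)),('red',(0,150,120),(8,255,255)),('red2',(172,150,120),(180,255,255)),('blue',(105,150,100),(125,255,255))):
        k,l,st,ce=cv2.connectedComponentsWithStats(cv2.inRange(h,lo,hi))
        for i in range(1,k):
            if 15<st[i,4]<1000: print(n,c,st[i],ce[i].round(1))
E
```

```text
scene gold [255  50  11  19 148] [260.3  58.8]
scene gold [346  64   9  20 143] [350.2  73.3]
scene gold [306 257  17  15 187] [313.7 263.6]
scene gold [301 284  18  17 223] [309.6 291.6]
scene gold [313 301   8   6  21] [316.7 303.6]
scene gold [243 302  18  17 243] [251.4 309.9]
scene gold [275 303  19  18 250] [284.1 311.4]
scene gold [155 313  38  39 456] [173.3 331.5]
scene gold [288 320   8   7  22] [291.9 323.4]
scene red [153   0  13   6  60] [159.3   2.2]
scene red [322 252   8   6  42] [325.7 254.5]
scene blue [234   0  23   5  60] [246.3   1.2]
scene blue [258   0  27   3  45] [273.7   0.5]
scene blue [233 317   9   8  54] [236.9 320.4]
top gold [396 149  16  16 208] [403.6 156.7]
top gold [368 160  17  16 208] [376.2 167.7]
top gold [424 160  17  16 207] [431.9 167.4]
top gold [439 186  16  17 203] [446.4 194. ]
top gold [385 223  18   7  35] [393.7 225.9]
top gold [483 230  15  49 468] [489.9 254.2]
top gold [ 54 267  23  17 304] [ 64.5 275. ]
top red [358 159   8   7  47] [361.2 162. ]
top blue [612 113  28  48 344] [631.6 139.3]
top blue [459 197   6   6  30] [461.4 199.6]
```

View pics/topc.png

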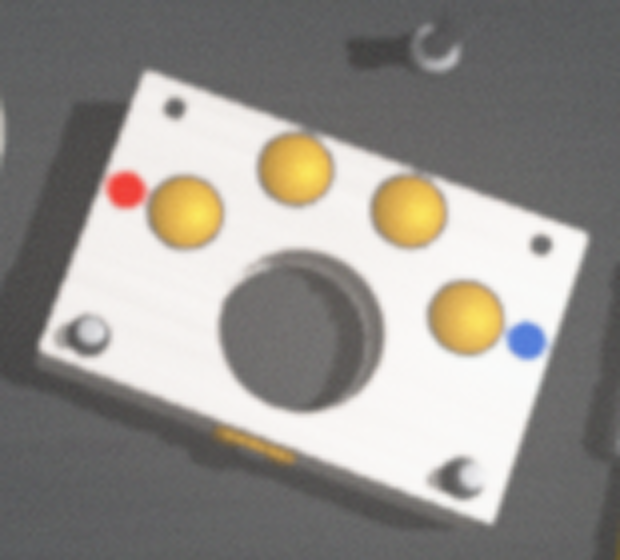

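View pics/scenec.png

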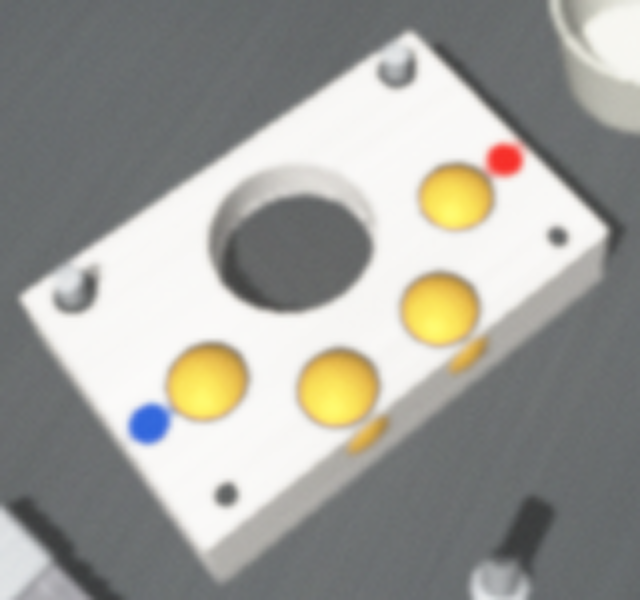

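```bash
cat > h.py <<'E'
import numpy as np,pickle
from scipy.optimize import least_squares
import cv2
d=pickle.load(open('v1.pkl','rb'))
def proj(n,P):
    M=np.linalg.inv(d[n]['extrinsics']);p=np.asarray(P)@M[:3,:3].T+M[:3,3]
    p=p*[1,-1,-1];q=p@d[n]['mtx'].T;return q[:,:2]/q[:,2:]
def tri(a,b):
    f=lambda X:np.r_[proj('top',[X])[0]-a,proj('scene',[X])[0]-b]
    r=least_squares(f,[.5,0,.05],x_scale=.1);return r.x,np.abs(r.fun).max()
def mw(p,m):  # pose x,y,z0,yaw
    x,y,z,w=p;c,s=np.cos(w),np.sin(w);return np.asarray(m)@np.array([[c,s,0],[-s,c,0],[0,0,1]])+[x,y,z]
E
python3 - <<'E'
from h import *
T=dict(a=(376.2,167.7),b=(403.6,156.7),c=(431.9,167.4),d=(446.4,194),red=(361.2,162),blue=(461.4,199.6))
S=dict(a=(313.7,263.6),b=(309.6,291.6),c=(284.1,311.4),d=(251.4,309.9),red=(325.7,254.5),blue=(236.9,320.4))
for k in T: x,e=tri(T[k],S[k]);print(k,x.round(4),e.round(2))
ct=np.array([(147,70),(588,235),(493,522),(40,350)])/4+[330,115]-.4
cs=np.array([(610,232),(212,553),(20,298),(410,30)])/4+[200,215]-.4
for u,v in zip(ct,cs): x,e=tri(u,v);print('corner',x.round(4),e.round(2))
x,e=tri((330+440/4,115+42/4),(200+500/4,215+570/4));print('pin top',x.round(4),e)
m=np.array([(.0144,.0722,.0535),(.0544,.0293,.0535),(.0544,-.0293,.0535),(.0144,-.0722,.0535),(.075,.115,.05),(.075,-.115,.05),(-.075,-.115,.05),(-.075,.115,.05)])
ot=np.r_[[T[k] for k in 'abcd'],ct];os=np.r_[[S[k] for k in 'abcd'],cs]
W=lambda p:mw(np.r_[p[:2],0,p[2]],m)
for nm,f in (('both',lambda p:np.r_[(proj('top',W(p))-ot).ravel(),(proj('scene',W(p))-os).ravel()]),('top',lambda p:(proj('top',W(p))-ot).ravel()),('scene',lambda p:(proj('scene',W(p))-os).ravel())):
    r=least_squares(f,[.5,-.1,-.3]);print(nm,r.x.round(4),np.sqrt(np.mean(r.fun**2)))
    if nm=='both':
        print(r.fun.reshape(-1,2).round(1).tolist())
        for k,u,v in zip('abcd',m,T): print(k,mw(np.r_[r.x[:2],0,r.x[2]],[u]).round(4))
E
```

```text
a [ 0.5972 -0.0255  0.0486] 0.21
b [ 0.6181 -0.0804  0.049 ] 0.35
c [ 0.5958 -0.1349  0.0486] 0.34
d [ 0.5425 -0.1597  0.0489] 0.3
red [0.6088 0.0034 0.0487] 0.36
blue [ 0.5309 -0.1879  0.0495] 0.34
corner [ 0.6705 -0.0086  0.0478] 0.02
corner [ 0.5842 -0.222   0.0456] 0.29
corner [ 0.4436 -0.1658  0.0486] 0.47
corner [0.5303 0.0483 0.05  ] 0.01
pin top [ 0.6923 -0.1648  0.0179] 0.195797558993263
both [ 0.557  -0.0873 -0.3843] 0.6302089979989539
[[0.7, -0.5], [0.8, -0.4], [0.9, -0.6], [0.9, -0.5], [0.3, 0.1], [0.7, -0.3], [0.5, -0.1], [0.5, -0.1], [0.2, -1.1], [0.4, -1.0], [0.5, -1.0], [0.3, -0.9], [-0.4, -0.6], [-1.1, -1.0], [0.6, -0.2], [-0.1, 0.4]]
a [[ 0.5974 -0.0258  0.0535]]
b [[ 0.6184 -0.0806  0.0535]]
c [[ 0.5964 -0.1349  0.0535]]
d [[ 0.5433 -0.1597  0.0535]]
top [ 0.5564 -0.086  -0.3857] 0.2127598808172085
scene [ 0.5576 -0.0886 -0.3835] 0.47536628724773117
```

```bash
cat >> h.py <<'E'
POSE=np.array([.557,-.0873,0,-.3843])
def arc(phi):
    f=np.radians(phi);return mw(POSE,[(-.02+.08*np.cos(f),.08*np.sin(f),.05)])[0]
def delta(s,phi,z):
    """shift (units of 20mm) in tool axes and az (units of 5deg) to reach arc point phi, TCP height z"""
    from scipy.spatial.transform import Rotation as R
    w,x,y,zz=s['orientation'];q=R.from_quat([x,y,zz,w])
    yaw=np.radians(phi-90+np.degrees(POSE[3])+180-1.25)
    G=np.column_stack([[np.cos(yaw),np.sin(yaw),0],[np.sin(yaw),-np.cos(yaw),0],[0,0,-1]])
    t=arc(phi);t[2]=z
    rel=s['eef_pos']-arc(0)+(arc(0)-mw(POSE,[(-.02,0,.05)])[0]);a=np.degrees(np.arctan2(rel[1],rel[0])-POSE[3])
    return ('t',s['t'],'eef',s['eef_pos'].round(4),'radius mm',(np.hypot(*rel[:2])*1e3).round(1),'phi',a.round(1),'F',s['contact_force'].round(2),
     'shift',(q.inv().apply(t-s['eef_pos'])/.02).round(3),'turn',(np.degrees((q.inv()*R.from_matrix(G)).as_rotvec())/5).round(3),'q',s['qpos'].round(2))
E
python3 -c "
from h import *
from station import status
print(arc(85),arc(-85),delta(status.state(),85,.12))"
```

```text
[ 0.57480137 -0.00853317  0.05      ] [ 0.51504398 -0.15629851  0.05      ] ('t', 0.1, 'eef', array([ 0.1354, -0.5328,  0.2495]), 'radius mm', np.float64(606.4), 'phi', np.float64(-109.6), 'F', array([0.09, 0.45, 0.44]), 'shift', array([ 27.746, -19.991,   6.507]), 'turn', array([-3.0000e-03, -1.8000e-02, -2.7496e+01]), 'q', array([-1.54,  0.38,  1.3 , -0.  ,  1.46, -0.22]))
```

>>> apply_moves(
  commands=[
    {"dx": 0.9, "dy": -0.65},
    {"dx": 0.9, "dy": -0.65},
    {"dx": 0.9, "dy": -0.65},
    {"dx": 0.9, "dy": -0.65},
    {"dx": 0.9, "dy": -0.65},
    {"dx": 0.9, "dy": -0.65},
    {"dx": 0.9, "dy": -0.65},
    {"dx": 0.9, "dy": -0.65},
    {"dx": 0.9, "dy": -0.65},
    {"dx": 0.9, "dy": -0.65},
    {"dx": 0.9, "dy": -0.65},
    {"dx": 0.9, "dy": -0.65},
    {"dx": 0.9, "dy": -0.65},
    {"dx": 0.9, "dy": -0.65},
    {"dx": 0.9, "dy": -0.65},
    {"dx": 0.9, "dy": -0.65},
    {"dx": 0.9, "dy": -0.65},
    {"dx": 0.9, "dy": -0.65},
    {"dx": 0.9, "dy": -0.65},
    {"dx": 0.9, "dy": -0.65},
  ],
  hand=0,
)

```text
invalid input
```

>>> apply_moves(
  commands=[
    {"dx": 0.9, "dy": -0.65},
    {"dx": 0.9, "dy": -0.65},
    {"dx": 0.9, "dy": -0.65},
    {"dx": 0.9, "dy": -0.65},
    {"dx": 0.9, "dy": -0.65},
    {"dx": 0.9, "dy": -0.65},
    {"dx": 0.9, "dy": -0.65},
    {"dx": 0.9, "dy": -0.65},
    {"dx": 0.9, "dy": -0.65},
    {"dx": 0.9, "dy": -0.65},
    {"az": -0.95},
    {"az": -0.95},
    {"az": -0.95},
    {"az": -0.95},
    {"az": -0.95},
    {"az": -0.95},
    {"az": -0.95},
    {"az": -0.95},
    {"az": -0.95},
    {"az": -0.95},
  ],
)

```text
invalid input
```

>>> apply_moves(
  commands=[
    {"az": -1},
    {"az": -1},
    {"az": -1},
    {"az": -1},
    {"az": -1},
    {"az": -1},
    {"az": -1},
    {"az": -1},
    {"az": -1},
    {"az": -1},
    {"az": -1},
    {"az": -1},
    {"az": -1},
    {"az": -1},
    {"az": -1},
    {"az": -1},
    {"az": -1},
    {"az": -1},
    {},
    {},
  ],
)

```text
invalid input
```

```bash
python3 -c "
from h import *
from station import status
print(delta(status.state(),85,.12),status.state()['opening'])"
```

```text
('t', 0.1, 'eef', array([ 0.1354, -0.5328,  0.2495]), 'radius mm', np.float64(606.4), 'phi', np.float64(-109.6), 'F', array([0.09, 0.45, 0.44]), 'shift', array([ 27.746, -19.991,   6.507]), 'turn', array([-3.0000e-03, -1.8000e-02, -2.7496e+01]), 'q', array([-1.54,  0.38,  1.3 , -0.  ,  1.46, -0.22])) 0.08594404311660193
```

The arm hasn't moved. The rows may need all six keys, so I'll try one full row.

>>> apply_moves(
  commands=[
    {"dx": 0.9, "dy": -0.65, "dz": 0, "ax": 0, "ay": 0, "az": 0},
  ],
  hand=0,
)

```text
t: 0.22
eef_pos: [0.1495, -0.5159, 0.2494]
orientation: [-0.001, 0.992, 0.123, 0.0]
contact_force: [-0.2, -0.3, 0.0]
opening: 0.0695
gripper_force: 0.0
```

>>> apply_moves(
  commands=[
    {"dx": 0.9, "dy": -0.65, "dz": 0, "ax": 0, "ay": 0, "az": 0},
    {"dx": 0.9, "dy": -0.65, "dz": 0, "ax": 0, "ay": 0, "az": 0},
    {"dx": 0.9, "dy": -0.65, "dz": 0, "ax": 0, "ay": 0, "az": 0},
    {"dx": 0.9, "dy": -0.65, "dz": 0, "ax": 0, "ay": 0, "az": 0},
    {"dx": 0.9, "dy": -0.65, "dz": 0, "ax": 0, "ay": 0, "az": 0},
    {"dx": 0.9, "dy": -0.65, "dz": 0, "ax": 0, "ay": 0, "az": 0},
    {"dx": 0.9, "dy": -0.65, "dz": 0, "ax": 0, "ay": 0, "az": 0},
    {"dx": 0.9, "dy": -0.65, "dz": 0, "ax": 0, "ay": 0, "az": 0},
    {"dx": 0.9, "dy": -0.65, "dz": 0, "ax": 0, "ay": 0, "az": 0},
    {"dx": 0.9, "dy": -0.65, "dz": 0, "ax": 0, "ay": 0, "az": 0},
    {"dx": 0.9, "dy": -0.65, "dz": 0, "ax": 0, "ay": 0, "az": 0},
    {"dx": 0.9, "dy": -0.65, "dz": 0, "ax": 0, "ay": 0, "az": 0},
    {"dx": 0.9, "dy": -0.65, "dz": 0, "ax": 0, "ay": 0, "az": 0},
    {"dx": 0.9, "dy": -0.65, "dz": 0, "ax": 0, "ay": 0, "az": 0},
    {"dx": 0.9, "dy": -0.65, "dz": 0, "ax": 0, "ay": 0, "az": 0},
    {"dx": 0.9, "dy": -0.65, "dz": 0, "ax": 0, "ay": 0, "az": 0},
    {"dx": 0.9, "dy": -0.65, "dz": 0, "ax": 0, "ay": 0, "az": 0},
    {"dx": 0.9, "dy": -0.65, "dz": 0, "ax": 0, "ay": 0, "az": 0},
    {"dx": 0.9, "dy": -0.65, "dz": 0, "ax": 0, "ay": 0, "az": 0},
    {"dx": 0.9, "dy": -0.65, "dz": 0, "ax": 0, "ay": 0, "az": 0},
  ],
)

```text
t: 2.72
eef_pos: [0.435, -0.174, 0.2501]
orientation: [0.0, 0.992, 0.124, 0.0]
contact_force: [-1.0, -0.0, -0.4]
opening: 0.0002
gripper_force: 0.0
```

>>> apply_moves(
  commands=[
    {"dx": 0.9, "dy": -0.65, "dz": 0, "ax": 0, "ay": 0, "az": 0},
    {"dx": 0.9, "dy": -0.65, "dz": 0, "ax": 0, "ay": 0, "az": 0},
    {"dx": 0.9, "dy": -0.65, "dz": 0, "ax": 0, "ay": 0, "az": 0},
    {"dx": 0.9, "dy": -0.65, "dz": 0, "ax": 0, "ay": 0, "az": 0},
    {"dx": 0.9, "dy": -0.65, "dz": 0, "ax": 0, "ay": 0, "az": 0},
    {"dx": 0.9, "dy": -0.65, "dz": 0, "ax": 0, "ay": 0, "az": 0},
    {"dx": 0.9, "dy": -0.65, "dz": 0, "ax": 0, "ay": 0, "az": 0},
    {"dx": 0.9, "dy": -0.65, "dz": 0, "ax": 0, "ay": 0, "az": 0},
    {"dx": 0.9, "dy": -0.65, "dz": 0, "ax": 0, "ay": 0, "az": 0},
    {"dx": 0, "dy": 0, "dz": 0, "ax": 0, "ay": 0, "az": -1},
    {"dx": 0, "dy": 0, "dz": 0, "ax": 0, "ay": 0, "az": -1},
    {"dx": 0, "dy": 0, "dz": 0, "ax": 0, "ay": 0, "az": -1},
    {"dx": 0, "dy": 0, "dz": 0, "ax": 0, "ay": 0, "az": -1},
    {"dx": 0, "dy": 0, "dz": 0, "ax": 0, "ay": 0, "az": -1},
    {"dx": 0, "dy": 0, "dz": 0, "ax": 0, "ay": 0, "az": -1},
    {"dx": 0, "dy": 0, "dz": 0, "ax": 0, "ay": 0, "az": -1},
    {"dx": 0, "dy": 0, "dz": 0, "ax": 0, "ay": 0, "az": -1},
    {"dx": 0, "dy": 0, "dz": 0, "ax": 0, "ay": 0, "az": -1},
    {"dx": 0, "dy": 0, "dz": 0, "ax": 0, "ay": 0, "az": -1},
    {"dx": 0, "dy": 0, "dz": 0, "ax": 0, "ay": 0, "az": -1},
  ],
)

```text
t: 5.22
eef_pos: [0.5626, -0.0212, 0.25]
orientation: [-0.0, 0.822, 0.569, -0.0]
contact_force: [0.2, -0.1, 0.1]
opening: 0.0001
gripper_force: 0.0
```

>>> apply_moves(
  commands=[
    {"dx": 0, "dy": 0, "dz": 0, "ax": 0, "ay": 0, "az": -1},
    {"dx": 0, "dy": 0, "dz": 0, "ax": 0, "ay": 0, "az": -1},
    {"dx": 0, "dy": 0, "dz": 0, "ax": 0, "ay": 0, "az": -1},
    {"dx": 0, "dy": 0, "dz": 0, "ax": 0, "ay": 0, "az": -1},
    {"dx": 0, "dy": 0, "dz": 0, "ax": 0, "ay": 0, "az": -1},
    {"dx": 0, "dy": 0, "dz": 0, "ax": 0, "ay": 0, "az": -1},
    {"dx": 0, "dy": 0, "dz": 0, "ax": 0, "ay": 0, "az": -1},
    {"dx": 0, "dy": 0, "dz": 0, "ax": 0, "ay": 0, "az": -1},
    {"dx": 0, "dy": 0, "dz": 0, "ax": 0, "ay": 0, "az": -1},
    {"dx": 0, "dy": 0, "dz": 0, "ax": 0, "ay": 0, "az": -1},
    {"dx": 0, "dy": 0, "dz": 0, "ax": 0, "ay": 0, "az": -1},
    {"dx": 0, "dy": 0, "dz": 0, "ax": 0, "ay": 0, "az": -1},
    {"dx": 0, "dy": 0, "dz": 0, "ax": 0, "ay": 0, "az": -1},
    {"dx": 0, "dy": 0, "dz": 0, "ax": 0, "ay": 0, "az": -1},
    {"dx": 0, "dy": 0, "dz": 0, "ax": 0, "ay": 0, "az": -1},
    {"dx": 0, "dy": 0, "dz": 0, "ax": 0, "ay": 0, "az": -1},
    {"dx": 0, "dy": 0, "dz": 0, "ax": 0, "ay": 0, "az": -0.5},
    {"dx": 0, "dy": 0, "dz": 0, "ax": 0, "ay": 0, "az": 0},
    {"dx": 0, "dy": 0, "dz": 0, "ax": 0, "ay": 0, "az": 0},
  ],
)

```text
t: 7.6
eef_pos: [0.5626, -0.0217, 0.25]
orientation: [-0.0, 0.244, 0.97, 0.0]
contact_force: [-1.7, 0.2, 0.2]
opening: 0.0003
gripper_force: 0.0
```

```bash
python3 -c "
from h import *
from station import status
print(delta(status.state(),85,.12),status.state()['opening'])"
```

```text
('t', 7.6, 'eef', array([ 0.5626, -0.0217,  0.25  ]), 'radius mm', np.float64(63.0), 'phi', np.float64(89.4), 'F', array([-1.65,  0.22,  0.21]), 'shift', array([-0.224,  0.866,  6.501]), 'turn', array([ 0.   , -0.001, -0.003]), 'q', array([-0.25,  0.4 ,  1.26,  0.  ,  1.48, -1.33])) 0.00026295716037988935
```

>>> apply_moves(
  commands=[
    {"dx": -0.224, "dy": 0.866, "dz": 0.5, "ax": 0, "ay": 0, "az": 0},
    {"dx": 0, "dy": 0, "dz": 1, "ax": 0, "ay": 0, "az": 0},
    {"dx": 0, "dy": 0, "dz": 1, "ax": 0, "ay": 0, "az": 0},
    {"dx": 0, "dy": 0, "dz": 1, "ax": 0, "ay": 0, "az": 0},
    {"dx": 0, "dy": 0, "dz": 1, "ax": 0, "ay": 0, "az": 0},
    {"dx": 0, "dy": 0, "dz": 1, "ax": 0, "ay": 0, "az": 0},
    {"dx": 0, "dy": 0, "dz": 1, "ax": 0, "ay": 0, "az": 0},
    {"dx": 0, "dy": 0, "dz": 0.5, "ax": 0, "ay": 0, "az": 0},
    {"dx": 0, "dy": 0, "dz": 0.5, "ax": 0, "ay": 0, "az": 0},
    {"dx": 0, "dy": 0, "dz": 0.5, "ax": 0, "ay": 0, "az": 0},
    {"dx": 0, "dy": 0, "dz": 0.25, "ax": 0, "ay": 0, "az": 0},
    {"dx": 0, "dy": 0, "dz": 0, "ax": 0, "ay": 0, "az": 0},
  ],
)

```text
t: 9.1
eef_pos: [0.5749, -0.009, 0.0849]
orientation: [-0.0, 0.244, 0.97, 0.0]
contact_force: [-0.2, -0.4, 0.1]
opening: 0.0001
gripper_force: 0.0
```

```bash
python3 - <<'E'
from h import *
from station import status,eyes
F=[]
for i in range(3):
    c=eyes.read_camera('scene');F.append(status.state()['contact_force'].round(1).tolist())
print(F);print(delta(status.state(),85,.075))
print('TCP,tip px',proj('scene',[status.state()['eef_pos'],status.state()['eef_pos']-[0,0,.019]]))
cv2.imwrite('pics/s2.png',cv2.resize(c['color'][185:345,220:380,::-1],None,fx=3.7,fy=3.7,interpolation=cv2.INTER_CUBIC))
E
```

```text
[[0.1, 0.1, 0.7], [0.2, -0.2, 0.3], [-0.9, -0.1, 0.6]]
('t', 9.25, 'eef', array([ 0.5751, -0.009 ,  0.0854]), 'radius mm', np.float64(79.7), 'phi', np.float64(84.6), 'F', array([-0.89, -0.08,  0.59]), 'shift', array([0.026, 0.013, 0.522]), 'turn', array([0.003, 0.009, 0.003]), 'q', array([-0.22,  0.59,  1.46,  0.  ,  1.09, -1.3 ]))
TCP,tip px [[307.47358928 242.46535667]
 [307.71040557 247.68463454]]
```

View pics/s2.png

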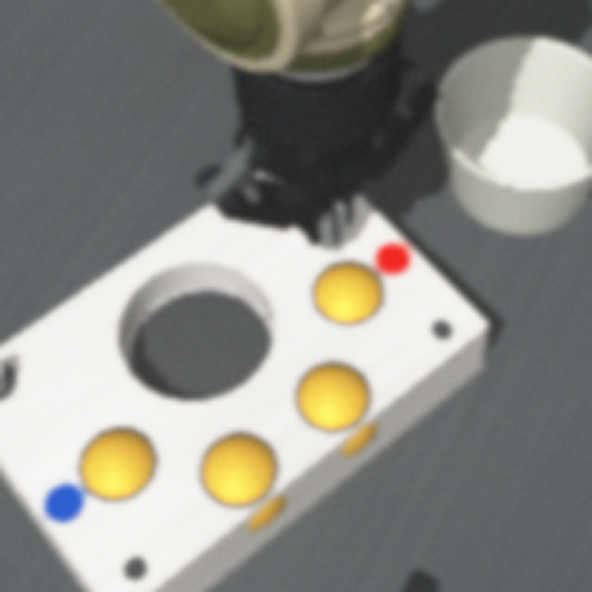

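The fingertips show at about pixel (308,250), beside dome a on the red side. The calibration predicts (308,248), so they agree. I'll lower to 4 mm above the plate and stroke onto dome a.

>>> apply_moves(
  commands=[
    {"dx": 0, "dy": 0, "dz": 0.3, "ax": 0, "ay": 0, "az": 0},
    {"dx": 0, "dy": 0, "dz": 0.3, "ax": 0, "ay": 0, "az": 0},
    {"dx": 0, "dy": 0, "dz": 0, "ax": 0, "ay": 0, "az": 0},
    {"dx": -0.175, "dy": 0, "dz": 0, "ax": 0, "ay": 0, "az": 0.5},
    {"dx": -0.175, "dy": 0, "dz": 0, "ax": 0, "ay": 0, "az": 0.5},
    {"dx": -0.175, "dy": 0, "dz": 0, "ax": 0, "ay": 0, "az": 0.5},
    {"dx": -0.175, "dy": 0, "dz": 0, "ax": 0, "ay": 0, "az": 0.5},
    {"dx": -0.175, "dy": 0, "dz": 0, "ax": 0, "ay": 0, "az": 0.5},
    {"dx": -0.175, "dy": 0, "dz": 0, "ax": 0, "ay": 0, "az": 0.5},
    {"dx": -0.175, "dy": 0, "dz": 0, "ax": 0, "ay": 0, "az": 0.5},
    {"dx": -0.175, "dy": 0, "dz": 0, "ax": 0, "ay": 0, "az": 0.5},
    {"dx": 0, "dy": 0, "dz": 0, "ax": 0, "ay": 0, "az": 0},
    {"dx": 0, "dy": 0, "dz": 0, "ax": 0, "ay": 0, "az": 0},
  ],
)

```text
t: 10.88
eef_pos: [0.5974, -0.0258, 0.0732]
orientation: [0.0, 0.408, 0.913, 0.0]
contact_force: [0.2, 0.0, 1.6]
opening: 0.0002
gripper_force: 0.9
```

```bash
python3 - <<'E'
from h import *
from station import status,eyes
F=[];Z=[]
for i in range(12):
    c=eyes.read_camera('scene');s=status.state();F.append(s['contact_force']);Z.append(s['eef_pos'][2])
print(np.mean(F,0),np.std(F,0),np.mean(Z));print(delta(status.state(),64.5,.073))
E
```

```text
[ 1.25836743 -0.60518082  1.86967199] [0.41550952 0.43608015 0.35358144] 0.07314380755937645
('t', 11.475, 'eef', array([ 0.5972, -0.0257,  0.073 ]), 'radius mm', np.float64(79.9), 'phi', np.float64(64.6), 'F', array([ 1.97, -0.24,  1.75]), 'shift', array([-0.01 ,  0.007,  0.002]), 'turn', array([0.001, 0.001, 0.105]), 'q', array([-0.24,  0.64,  1.4 ,  0.  ,  1.1 , -0.97]))
```

>>> apply_moves(
  commands=[
    {"dx": 0, "dy": 0, "dz": 0.05, "ax": 0, "ay": 0, "az": 0},
    {"dx": 0, "dy": 0, "dz": 0, "ax": 0, "ay": 0, "az": 0},
  ],
)

```text
t: 11.72
eef_pos: [0.5972, -0.0257, 0.072]
orientation: [0.0, 0.409, 0.913, 0.0]
contact_force: [1.1, -0.9, 2.4]
opening: 0.0004
gripper_force: 1.1
```

```bash
python3 - <<'E'
from h import *
from station import status,eyes
F=[];Z=[]
for i in range(12):
    c=eyes.read_camera('scene');s=status.state();F.append(s['contact_force']);Z.append(s['eef_pos'][2])
print(np.mean(F,0),np.std(F,0),np.mean(Z))
cv2.imwrite('pics/s3.png',cv2.resize(c['color'][225:325,240:350,::-1],None,fx=6,fy=6,interpolation=cv2.INTER_CUBIC))
E
```

```text
[ 1.70276968 -0.52001554  2.26407586] [0.46695078 0.5590966  0.35643335] 0.07205596270975527
```

View pics/s3.png

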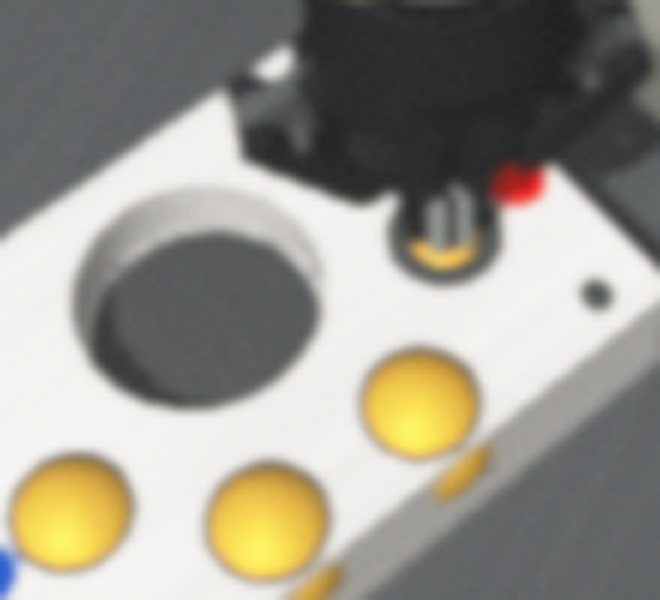

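The picture shows dome a pressed down at about (440,240) in the crop. The gold is about 68 px wide in a hole about 110 px wide, which means a dip of roughly 5 mm. That matches the geometry, so I'll ease up to about 4 mm over the next rows and carry on along the arc.

>>> apply_moves(
  commands=[
    {"dx": -0.175, "dy": 0, "dz": -0.01, "ax": 0, "ay": 0, "az": 0.6},
    {"dx": -0.175, "dy": 0, "dz": -0.01, "ax": 0, "ay": 0, "az": 0.5},
    {"dx": -0.175, "dy": 0, "dz": -0.01, "ax": 0, "ay": 0, "az": 0.5},
    {"dx": -0.175, "dy": 0, "dz": -0.01, "ax": 0, "ay": 0, "az": 0.5},
    {"dx": -0.175, "dy": 0, "dz": 0, "ax": 0, "ay": 0, "az": 0.5},
    {"dx": -0.175, "dy": 0, "dz": 0, "ax": 0, "ay": 0, "az": 0.5},
    {"dx": -0.175, "dy": 0, "dz": 0, "ax": 0, "ay": 0, "az": 0.5},
    {"dx": -0.175, "dy": 0, "dz": 0, "ax": 0, "ay": 0, "az": 0.5},
    {"dx": -0.175, "dy": 0, "dz": 0, "ax": 0, "ay": 0, "az": 0.5},
  ],
)

```text
t: 13.45
eef_pos: [0.6127, -0.0522, 0.0722]
orientation: [-0.001, 0.583, 0.812, -0.0]
contact_force: [-0.7, 0.4, -0.3]
opening: 0.0001
gripper_force: 0.0
```

```bash
python3 - <<'E'
from h import *
from station import status,eyes
F=[]
for i in range(6):
    c=eyes.read_camera('top');s=status.state();F.append(s['contact_force'])
print(np.mean(F,0));print(delta(s,43,.0728))
E
```

```text
[0.26379398 0.01678555 0.02845139]
('t', 13.75, 'eef', array([ 0.6131, -0.0522,  0.0726]), 'radius mm', np.float64(79.6), 'phi', np.float64(42.3), 'F', array([0.49, 0.1 , 0.04]), 'shift', array([ 0.049,  0.018, -0.009]), 'turn', array([-0.008, -0.006, -0.186]), 'q', array([-0.28,  0.66,  1.35,  0.  ,  1.13, -0.61]))
```

>>> apply_moves(
  commands=[
    {"dx": -0.175, "dy": 0.01, "dz": 0, "ax": 0, "ay": 0, "az": 0.5},
    {"dx": -0.175, "dy": 0, "dz": -0.005, "ax": 0, "ay": 0, "az": 0.5},
    {"dx": -0.175, "dy": 0, "dz": 0, "ax": 0, "ay": 0, "az": 0.5},
    {"dx": -0.175, "dy": 0, "dz": 0, "ax": 0, "ay": 0, "az": 0.5},
    {"dx": -0.175, "dy": 0, "dz": 0, "ax": 0, "ay": 0, "az": 0.5},
    {"dx": -0.175, "dy": 0, "dz": 0, "ax": 0, "ay": 0, "az": 0.5},
    {"dx": -0.175, "dy": 0, "dz": 0, "ax": 0, "ay": 0, "az": 0.5},
    {"dx": -0.175, "dy": 0, "dz": 0, "ax": 0, "ay": 0, "az": 0.5},
    {"dx": -0.175, "dy": 0, "dz": 0, "ax": 0, "ay": 0, "az": 0.5},
    {"dx": -0.175, "dy": 0, "dz": 0, "ax": 0, "ay": 0, "az": 0.5},
    {"dx": -0.175, "dy": 0, "dz": 0, "ax": 0, "ay": 0, "az": 0.5},
    {"dx": -0.175, "dy": 0, "dz": 0, "ax": 0, "ay": 0, "az": 0.5},
    {"dx": -0.175, "dy": 0, "dz": 0, "ax": 0, "ay": 0, "az": 0.5},
    {"dx": -0.175, "dy": 0, "dz": 0, "ax": 0, "ay": 0, "az": 0.5},
    {"dx": -0.175, "dy": 0, "dz": 0, "ax": 0, "ay": 0, "az": 0.5},
    {"dx": -0.175, "dy": 0, "dz": 0, "ax": 0, "ay": 0, "az": 0.5},
    {"dx": -0.175, "dy": 0, "dz": 0, "ax": 0, "ay": 0, "az": 0.5},
  ],
)

```text
t: 15.88
eef_pos: [0.6122, -0.1104, 0.0729]
orientation: [-0.0, 0.838, 0.546, -0.0]
contact_force: [-0.0, 0.4, 0.9]
opening: -0.0
gripper_force: 0.0
```

```bash
python3 - <<'E'
from h import *
from station import status,eyes
c=eyes.read_camera('top');s=status.state();print(delta(s,0,.0728))
E
```

```text
('t', 15.925, 'eef', array([ 0.6121, -0.1108,  0.0728]), 'radius mm', np.float64(79.9), 'phi', np.float64(-0.8), 'F', array([-0.56, -0.91,  0.27]), 'shift', array([0.057, 0.006, 0.001]), 'turn', array([-0.005,  0.001, -0.127]), 'q', array([-0.37,  0.67,  1.33, -0.  ,  1.14,  0.05]))
```

>>> apply_moves(
  commands=[
    {"dx": -0.175, "dy": 0, "dz": 0, "ax": 0, "ay": 0, "az": 0.5},
    {"dx": -0.175, "dy": 0, "dz": 0, "ax": 0, "ay": 0, "az": 0.5},
    {"dx": -0.175, "dy": 0, "dz": 0, "ax": 0, "ay": 0, "az": 0.5},
    {"dx": -0.175, "dy": 0, "dz": 0, "ax": 0, "ay": 0, "az": 0.5},
    {"dx": -0.175, "dy": 0, "dz": 0, "ax": 0, "ay": 0, "az": 0.5},
    {"dx": -0.175, "dy": 0, "dz": 0, "ax": 0, "ay": 0, "az": 0.5},
    {"dx": -0.175, "dy": 0, "dz": 0, "ax": 0, "ay": 0, "az": 0.5},
    {"dx": -0.175, "dy": 0, "dz": 0, "ax": 0, "ay": 0, "az": 0.5},
    {"dx": -0.175, "dy": 0, "dz": 0, "ax": 0, "ay": 0, "az": 0.5},
    {"dx": -0.175, "dy": 0, "dz": 0, "ax": 0, "ay": 0, "az": 0.5},
    {"dx": -0.175, "dy": 0, "dz": 0, "ax": 0, "ay": 0, "az": 0.5},
    {"dx": -0.175, "dy": 0, "dz": 0, "ax": 0, "ay": 0, "az": 0.5},
    {"dx": -0.175, "dy": 0, "dz": 0, "ax": 0, "ay": 0, "az": 0.5},
    {"dx": -0.175, "dy": 0, "dz": 0, "ax": 0, "ay": 0, "az": 0.5},
    {"dx": -0.175, "dy": 0, "dz": 0, "ax": 0, "ay": 0, "az": 0.5},
    {"dx": -0.175, "dy": 0, "dz": 0, "ax": 0, "ay": 0, "az": 0.5},
    {"dx": -0.175, "dy": 0, "dz": 0, "ax": 0, "ay": 0, "az": 0.5},
  ],
)

```text
t: 18.05
eef_pos: [0.572, -0.1523, 0.0729]
orientation: [-0.0, 0.979, 0.206, -0.0]
contact_force: [-0.5, 0.1, 0.1]
opening: 0.0002
gripper_force: 0.0
```

```bash
python3 - <<'E'
from h import *
from station import status,eyes
c=eyes.read_camera('top');s=status.state();print(delta(s,-43,.0728))
E
```

```text
('t', 18.1, 'eef', array([ 0.5717, -0.1525,  0.0729]), 'radius mm', np.float64(79.9), 'phi', np.float64(-43.4), 'F', array([ 0.05, -0.77, -0.22]), 'shift', array([0.029, 0.004, 0.003]), 'turn', array([-0.005,  0.004, -0.019]), 'q', array([-0.46,  0.63,  1.42, -0.  ,  1.09,  0.7 ]))
```

>>> apply_moves(
  commands=[
    {"dx": -0.175, "dy": 0, "dz": 0, "ax": 0, "ay": 0, "az": 0.5},
    {"dx": -0.175, "dy": 0, "dz": 0, "ax": 0, "ay": 0, "az": 0.5},
    {"dx": -0.175, "dy": 0, "dz": 0, "ax": 0, "ay": 0, "az": 0.5},
    {"dx": -0.175, "dy": 0, "dz": 0, "ax": 0, "ay": 0, "az": 0.5},
    {"dx": -0.175, "dy": 0, "dz": 0, "ax": 0, "ay": 0, "az": 0.5},
    {"dx": -0.175, "dy": 0, "dz": 0, "ax": 0, "ay": 0, "az": 0.5},
    {"dx": -0.175, "dy": 0, "dz": 0, "ax": 0, "ay": 0, "az": 0.5},
    {"dx": -0.175, "dy": 0, "dz": 0, "ax": 0, "ay": 0, "az": 0.5},
    {"dx": -0.175, "dy": 0, "dz": 0, "ax": 0, "ay": 0, "az": 0.5},
    {"dx": -0.175, "dy": 0, "dz": 0, "ax": 0, "ay": 0, "az": 0.5},
    {"dx": -0.175, "dy": 0, "dz": 0, "ax": 0, "ay": 0, "az": 0.5},
    {"dx": -0.175, "dy": 0, "dz": 0, "ax": 0, "ay": 0, "az": 0.5},
    {"dx": -0.175, "dy": 0, "dz": 0, "ax": 0, "ay": 0, "az": 0.5},
    {"dx": -0.175, "dy": 0, "dz": 0, "ax": 0, "ay": 0, "az": 0.5},
    {"dx": -0.175, "dy": 0, "dz": 0, "ax": 0, "ay": 0, "az": 0.5},
    {"dx": -0.175, "dy": 0, "dz": 0, "ax": 0, "ay": 0, "az": 0.5},
    {"dx": -0.175, "dy": 0, "dz": 0, "ax": 0, "ay": 0, "az": 0.5},
    {"dx": 0, "dy": 0, "dz": 0, "ax": 0, "ay": 0, "az": 0},
  ],
)

```text
t: 20.35
eef_pos: [0.5141, -0.1561, 0.073]
orientation: [-0.0, 0.987, -0.162, -0.0]
contact_force: [0.4, 0.0, 0.3]
opening: 0.0004
gripper_force: 0.0
```

>>> apply_moves(
  commands=[
    {"dx": 0, "dy": 0, "dz": -0.5, "ax": 0, "ay": 0, "az": 0},
    {"dx": 0, "dy": 0, "dz": -1, "ax": 0, "ay": 0, "az": 0},
    {"dx": 0, "dy": 0, "dz": -1, "ax": 0, "ay": 0, "az": 0},
    {"dx": 0, "dy": 0, "dz": -1, "ax": 0, "ay": 0, "az": 0},
    {"dx": 0, "dy": 0, "dz": -1, "ax": 0, "ay": 0, "az": 0},
    {"dx": 0, "dy": 0, "dz": -1, "ax": 0, "ay": 0, "az": 0},
    {"dx": 0, "dy": 0, "dz": -1, "ax": 0, "ay": 0, "az": 0},
    {"dx": 0, "dy": 0, "dz": -1, "ax": 0, "ay": 0, "az": 0},
    {"dx": 0, "dy": 0, "dz": -0.5, "ax": 0, "ay": 0, "az": 0},
    {"dx": -1, "dy": 0, "dz": 0, "ax": 0, "ay": 0, "az": 0},
    {"dx": -1, "dy": 0, "dz": 0, "ax": 0, "ay": 0, "az": 0},
    {"dx": -1, "dy": 0, "dz": 0, "ax": 0, "ay": 0, "az": 0},
    {"dx": -1, "dy": 0, "dz": 0, "ax": 0, "ay": 0, "az": 0},
    {"dx": -0.5, "dy": 0, "dz": 0, "ax": 0, "ay": 0, "az": 0},
    {"dx": 0, "dy": 0, "dz": 0, "ax": 0, "ay": 0, "az": 0},
    {"dx": 0, "dy": 0, "dz": 0, "ax": 0, "ay": 0, "az": 0},
  ],
)

```text
t: 22.35
eef_pos: [0.4294, -0.1277, 0.233]
orientation: [0.0, 0.987, -0.163, 0.0]
contact_force: [1.1, -0.1, -0.2]
opening: -0.0002
gripper_force: 0.0
```

```bash
python3 - <<'E'
from h import *
from station import status,eyes
c=eyes.read_camera('scene');print(delta(status.state(),-85,.1))
cv2.imwrite('pics/end.png',c['color'][:,:,::-1])
E
```

```text
('t', 22.4, 'eef', array([ 0.4294, -0.1277,  0.2329]), 'radius mm', np.float64(119.1), 'phi', np.float64(-134.3), 'F', array([0.49, 0.14, 0.28]), 'shift', array([ 4.514, -0.02 ,  6.644]), 'turn', array([ 0.   , -0.002, -0.094]), 'q', array([-0.55,  0.22,  1.59,  0.  ,  1.33,  1.34]))
```

View pics/end.png

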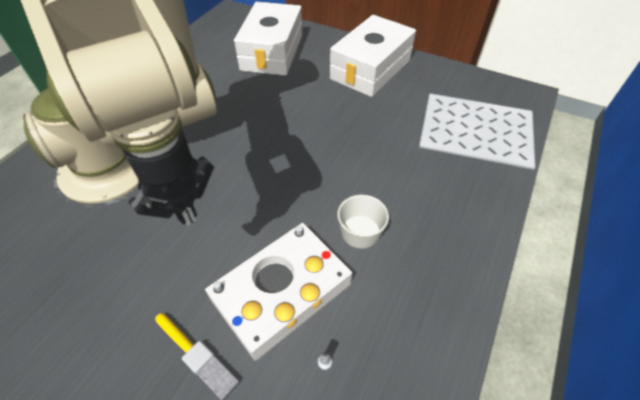

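The picture shows the hand clear of everything. The mould (dots still at (326,255) and (237,321)), tub, brush and pin are where they started, and all four domes are up.

```bash
python3 -c "
from station import order
print(order.sign_off())"
```

```text
the job is handed in; nothing more can be done
None
```

I stroked the row along its arc from the red-dot dome to the blue-dot dome and handed the job in. Dome a dipped an estimated 5 mm of its 8 mm; b, c and d were stroked at a height set for about 4 mm, but I didn't measure their dips. The last picture, with the hand clear, shows all four domes up and the mould, tub, brush and pin where they were.

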